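Spread the wax tins in the tub and put the lid on

TASK

The wax tins were dumped in a heap in the white tub. Spread all five into one even layer, lying flat on the tub's floor with at least 2 cm clear between any two, then set the red lid on the tub so that it sits level and fully down on the rim all round. Do not shift or knock over the other things on the bench.

Things in the scene. Friction and masses are not known exactly. Their poses are not given: they have to be found in the camera images.
- tub: shallow round white plastic tub, fixed to the bench: 272 mm outside diameter, 260 mm inside diameter, wall 6 mm, overall height 60 mm, inner floor 5 mm above the bench. Origin at the centre of its underside on the bench, z up; which side of the bench it stands on varies
- lid: round red lid with orange centre, 280 mm in diameter, 0.28 kg, flat on the bench. Origin: centre of its underside, z up. From below: plug 250 mm in diameter, 8 mm deep, that drops inside the tub's wall; 5 mm flange that rests on the rim (seated: origin 52 mm above the tub's origin); black bar handle in the middle, 90 mm along the lid's x, 22 mm along y, 13 to 43 mm above the origin
- tin1: squat round metal tin of wax, aluminium with a blue label, 60 mm in diameter and 36 mm high, about 0.11 kg; origin at its centre (18 mm above the surface it lies on), z axis along the cylinder. One of five in the heap
- tin2: squat round metal tin of wax, aluminium with a yellow label, 60 mm in diameter and 36 mm high, about 0.11 kg; origin at its centre (18 mm above the surface it lies on), z axis along the cylinder. One of five in the heap
- tin3: squat round metal tin of wax, aluminium with a blue label, 60 mm in diameter and 36 mm high, about 0.11 kg; origin at its centre (18 mm above the surface it lies on), z axis along the cylinder. One of five in the heap
- tin4: squat round metal tin of wax, aluminium with a yellow label, 60 mm in diameter and 36 mm high, about 0.11 kg; origin at its centre (18 mm above the surface it lies on), z axis along the cylinder. One of five in the heap
- tin5: squat round metal tin of wax, aluminium with a blue label, 60 mm in diameter and 36 mm high, about 0.11 kg; origin at its centre (18 mm above the surface it lies on), z axis along the cylinder. One of five in the heap
- flask: bystander: white plastic flask with a narrow neck, 76 mm in diameter, 155 mm high, standing; origin at the centre of its underside
- spray_can: bystander: blue and yellow can, 60 mm in diameter, 170 mm high, standing; origin at the centre of its underside
- wipes_jar: bystander: white jar with a yellow label, 84 mm in diameter, 150 mm high, standing; origin at the centre of its underside
There are look-alikes about, which are no part of the job. What is shaped like the tin5 but orange or pink is not meant.

How it is judged:
On the way:
1. all five tins lie flat on the tub's floor in one layer, spread apart, before the lid goes on (z of tin1 in the frame of tub between 0.018 and 0.027 m and horizontal distance between each of tin1, tin2, tin3, tin4, tin5 and tub below 0.104 m and linear speed of each of tin1, tin2, tin3, tin4, tin5 below 0.02 m/s and z of tin2 in the frame of tub between 0.018 and 0.027 m and z of tin3 in the frame of tub between 0.018 and 0.027 m and z of tin4 in the frame of tub between 0.018 and 0.027 m and z of tin5 in the frame of tub between 0.018 and 0.027 m and horizontal distance between tin1 and tin2 above 0.077 m and horizontal distance between each of tin1, tin2 and tin3 above 0.077 m and horizontal distance between each of tin1, tin2, tin3 and tin4 above 0.077 m and horizontal distance between each of tin1, tin2, tin3, tin4 and tin5 above 0.077 m and horizontal distance between lid and tub above 0.15 m), for 0.2 s.
At the end, for the whole second after the job is handed in: All five tins lie flat inside the tub on its floor (height within 4 mm), every two centres at least 77 mm apart (2 cm gap less 3 mm allowance); the lid is on the tub, centred within 9 mm, down on the rim within 3 mm, level within 0.025 rad; all at rest (z of tin1 in the frame of tub between 0.018 and 0.027 m and horizontal distance between each of tin1, tin2, tin3, tin4, tin5 and tub below 0.104 m and linear speed of each of tin1, tin2, tin3, tin4, tin5, lid below 0.02 m/s and z of tin2 in the frame of tub between 0.018 and 0.027 m and z of tin3 in the frame of tub between 0.018 and 0.027 m and z of tin4 in the frame of tub between 0.018 and 0.027 m and z of tin5 in the frame of tub between 0.018 and 0.027 m and horizontal distance between tin1 and tin2 above 0.077 m and horizontal distance between each of tin1, tin2 and tin3 above 0.077 m and horizontal distance between each of tin1, tin2, tin3 and tin4 above 0.077 m and horizontal distance between each of tin1, tin2, tin3, tin4 and tin5 above 0.077 m and horizontal distance between lid and tub below 0.009 m and z of lid in the frame of tub between 0.048 and 0.055 m and angle between lid's own z axis and vertical below 0.025 rad); the robot touches nothing.
It fails at once if the flask is shifted by more than 30 mm or knocked over (distance of flask from where it was at the start of the episode above 0.03 m or angle between flask's own z axis and vertical above 0.5 rad).
It fails at once if the spray can is shifted by more than 30 mm or knocked over (distance of spray_can from where it was at the start of the episode above 0.03 m or angle between spray_can's own z axis and vertical above 0.5 rad).
It fails at once if the wipes jar is shifted by more than 30 mm or knocked over (distance of wipes_jar from where it was at the start of the episode above 0.03 m or angle between wipes_jar's own z axis and vertical above 0.5 rad).
It also fails if it takes over 70 s, if anything falls off the work surface, if the arm or the gripper's body presses on something with over 40 N, if the wrist force passes 120 N, or if a joint passes its speed limit or range.

ROBOT

A 7-joint arm with a two-finger parallel gripper is mounted at the origin on the work surface. World frame = base frame: x ahead of the robot, y to its left, z up, the work surface at z = 0. Lengths are in m, angles in rad, forces in N, time in s.
With the tool pointing down it reaches from about 0.425 to 0.875 m from the base axis. Payload 9.9 kg.
Tool frame: the origin (TCP) lies at the very end of the fingers, on their centre line; the grasp point (between the pads) lies 19 mm behind it; z points along the fingers, y is the line along which they close (so a half turn about z gives the same grasp; the last joint's range is limited). The gripper opens to 85 mm and grips with 20 to 120 N. Pads are 22 mm wide; open, the fingers measure 114 mm over their backs; the gripper's body (76 mm by 85 mm) begins 54 mm behind the grasp point. The pads swing forward as they close: fully open they stand 13 mm farther back than shut.
Start: joints at [-0.084, 0.576, 0.025, 1.437, -0.015, 1.129, -0.057], TCP at [0.675, 0, 0.231] pointing down, gripper open.
Joint ranges: [-2.76, 2.76], [-0.34, 2.15], [-1.52, 1.57], [0.19, 2.46], [-1.09, 4.23], [0.17, 1.99], [-2.82, 2.82]. Speed limits (rad/s): [2.22, 2.22, 3.01, 3.01, 3.14, 3.14, 3.14].

INTERFACE

Orientations are given as a 3x3 rotation matrix whose columns are the frame's x, y, z axes.
In Python, from cell import r gives the robot as it stands.
- The arm moves only by the tool carry_out, never from a script. Its argument "plan" is text: rows parted by semicolons, each of 5 numbers parted by spaces: the shift along the tool's x, y, z in units of 1000 mm (1.0 is 1000 mm), then the turn about the tool's z in units of 180 degrees (1.0 is 180 degrees), then the opening, from -1 (shut) to 1 (fully open). In form: tx ty tz turn gripper; .... A call has 1 to 8 rows; each row shifts and turns the commanded pose from where the row before left it, along the tool's axes as they then stand; what a row does not reach is not made up. A row lasts 1/12 s, in which the tool goes at most 41.7 mm and 7.16 degrees, less where a joint would pass 70% of its speed; a pose out of reach is approached as far as the arm can. A call with a number of a shift or a turn outside -1 to 1 is refused whole. A call with a gripper value outside its range is refused whole. The fingers move at their own pace and stop on an object; "newtons" is the grip in N (left out, the last holds). Time passes only in rows, so rows that do not move let the fingers close. It gives the time, the measured TCP pose, the force, the opening and the grip force at its end, in the units of the state.
- r.observe(): the state, without advancing time (a new reading comes with each control period).
- r.capture(name): name is "scene" or "side" or "wrist"; returns the picture (400x640x3 uint8, blue, green, red); there is no depth.
- r.calibration(name): a dict with "fovy" (degrees; the focal length in pixels is half the picture's height over the tangent of half this angle, whatever the lens; pixels are square), "cx", "cy" (the principal point, pixels), "rvec" (rotation vector, rad) and "tvec" (3), from world to camera coordinates, as OpenCV has them. Camera axes: x right, y down, z forward; pixel columns grow to the right and rows downward; lengths in m; the calibration is good to about 2 mm. The wrist camera is an equidistant fisheye: a pixel r from the principal point sees the ray r / f radians off the axis. A picture is of the moment at which its call begins: read the wrist's pose just before it. calibration takes no time and is no camera call; for the wrist camera it gives the pose at the moment of the call.
- r.finish_job(): hands the job in; it is judged then, once.
The state is a dict: "clock": time; "joints": joint angles; "dq": joint speeds; "joint_torque": joint torques, N m; "position": TCP position; "eef_rot": TCP orientation; "ft_force": force on the tool from outside, world axes, zero at the start; "torque": the same for the moment, N m; "width": opening from 0.0 (shut) to 1.0 (fully open); "finger_force": force on a finger pad.
Only numpy, scipy, OpenCV 4.12 (cv2) and the standard library are available. Lean on these libraries where they do the work, as an engineer would, in place of code of your own. Each camera call takes 0.05 s, during which the arm holds its last target. There are 200 camera calls.

## Working session

There is one attempt and no reset: what is moved stays moved. The work goes in short steps, Python scripts to look and compute and a tool call to move; the robot and the scene stay as the last step left them, time stands still between calls to the robot, and variables do not carry over. Pictures are saved under pics/ and viewed, at most 10 in all, crops included, and the job is handed in when it is done.

Besides the shell and the picture viewer there is one more tool, called after "Request:" as name(argument=value, ...), one argument or row to a line, values as JSON. carry_out: Moves the arm, as the interface text tells. Its arguments: {"type":"object","properties":{"plan":{"type":"string"},"newtons":{"type":"number"}},"required":["plan"]}

```bash
ls; mkdir -p pics
cat > h.py <<'E'
import numpy as np, cv2
from cell import r
def cam(n):
    c=r.calibration(n); f=200/np.tan(np.radians(c["fovy"])/2)
    R=cv2.Rodrigues(np.array(c["rvec"],float))[0]; t=np.array(c["tvec"],float).ravel()
    return f,c["cx"],c["cy"],R,t
def ray(n,u,v,C=None):
    f,cx,cy,R,t=C or cam(n); a=np.array([(u-cx)/f,(v-cy)/f])
    if n=="wrist":
        th=np.hypot(*a); d=np.r_[a/max(th,1e-9)*np.sin(th),np.cos(th)]
    else: d=np.r_[a,1]
    return -R.T@t, R.T@d
def onz(n,u,v,z,C=None):
    o,d=ray(n,u,v,C); return o+d*(z-o[2])/d[2]
E
python3 - <<'E'
from h import *
a=[r.capture(n) for n in("scene","side","wrist")]
for n,i in zip(("scene","side","wrist"),a): cv2.imwrite(f"pics/{n}0.png",i); print(n,r.calibration(n))
print(r.observe())
E
```

```text
pics
scene {'fovy': 43.95499531975141, 'cx': 319.86999891619234, 'cy': 200.8422808887901, 'rvec': array([ 1.91178636,  1.23078495, -0.65493371]), 'tvec': array([-0.22595715, -0.20679435,  2.07935677])}
side {'fovy': 48.22042683053313, 'cx': 316.49787717146205, 'cy': 195.48363077528592, 'rvec': array([ 0.62607657, -2.51826621,  1.37949003]), 'tvec': array([0.46696119, 0.20336161, 1.33697673])}
wrist {'fovy': 65.70646984690485, 'cx': 317.06522252663507, 'cy': 197.20718147261783, 'rvec': array([-2.83692170e+00, -1.24302564e-03,  4.55886855e-04]), 'tvec': array([-0.67636335, -0.03881799,  0.37827778])}
{'clock': 0.15, 'joints': array([-0.08382411,  0.57635149,  0.02483141,  1.43770485, -0.01501798,
        1.1289918 , -0.05651897]), 'dq': array([ 0.00117695, -0.00166132,  0.00130983, -0.00164704, -0.00064987,
        0.00045909,  0.00063098]), 'joint_torque': array([ 3.53695883e-03, -7.66262698e+01,  2.25340560e+00, -2.86181796e+01,
        1.58117601e-02,  9.86463390e-03, -3.06662548e-05]), 'position': array([6.74662446e-01, 4.36069184e-05, 2.30635474e-01]), 'eef_rot': array([[-4.49583482e-05,  9.99999191e-01, -1.27118216e-03],
       [ 9.99999998e-01,  4.49131742e-05, -3.55655609e-05],
       [-3.55084393e-05, -1.27118375e-03, -9.99999191e-01]]), 'ft_force': array([ 0.63175864, -0.1380145 , -0.39395356]), 'torque': array([-0.0036391 , -0.00408187, -0.01516733]), 'finger_force': 0.0, 'width': 1.000179037448903}
```

View pics/scene0.png

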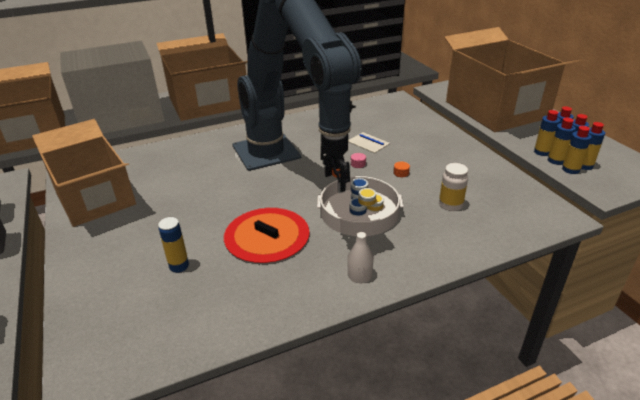

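View pics/side0.png

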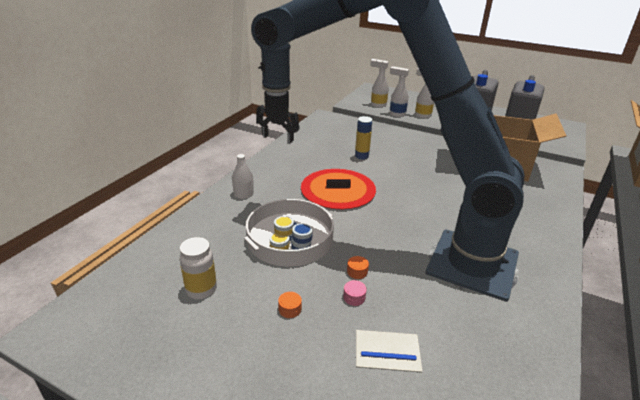

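View pics/wrist0.png

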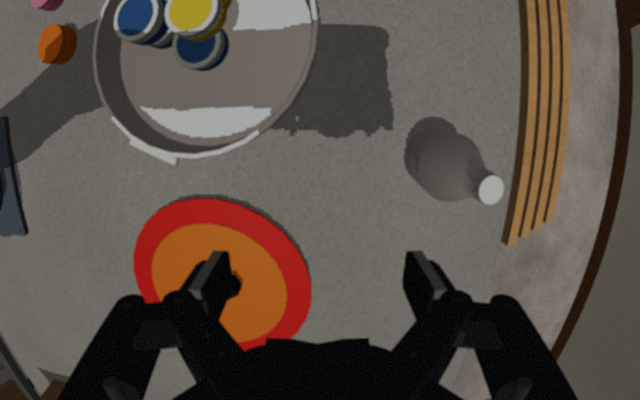

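The scene view shows the tub at about (360,205), with the heap of blue and yellow tins in it. The lid is at (267,235), the flask at (360,258), the can at (174,245) and the jar at (454,187). The orange and pink look-alikes lie outside the tub. The wrist view shows the tub at (205,60) and part of the lid.

Run:
```python
from h import *
for n in("scene","side"):
    im=cv2.imread(f"pics/{n}0.png"); C=cam(n); hsv=cv2.cvtColor(im,cv2.COLOR_BGR2HSV)
    m=((hsv[...,0]<14)|(hsv[...,0]>172))&(hsv[...,1]>190)&(hsv[...,2]>120)
    k,l,s,c=cv2.connectedComponentsWithStats(m.astype(np.uint8)); i=1+np.argmax(s[1:,4])
    cs,_=cv2.findContours((l==i).astype(np.uint8),cv2.RETR_EXTERNAL,cv2.CHAIN_APPROX_NONE)
    p=np.array([onz(n,*q[0],0.013,C)[:2] for q in max(cs,key=len)],np.float32)
    print(n,"lid",cv2.minEnclosingCircle(p),cv2.fitEllipse(p))
    # handle: dark inside lid
    hull=np.zeros(m.shape,np.uint8); cv2.fillPoly(hull,[cv2.convexHull(max(cs,key=len))],1)
    d=(cv2.erode(hull,np.ones((9,9)))>0)&(hsv[...,2]<60)
    v,u=np.nonzero(d); q=np.array([onz(n,a,b,0.035,C)[:2] for a,b in zip(u,v)],np.float32)
    print("handle",cv2.minAreaRect(q),len(q))
    o=-C[3].T@C[4]; print("cam",o)
for n,pt in(("scene",dict(tubL=(317,200),tubR=(403,205),flask=(361,278),can=(177,268),jar=(453,206))),("side",dict(tubL=(246,240),tubR=(334,225),flask=(242,196),can=(363,157),jar=(199,293)))):
    for k,v in pt.items(): print(n,k,onz(n,*v,0.06 if 'tub' in k else 0.0).round(3))
C=cam("wrist"); print("wristcam",-C[3].T@C[4],C[3].T[:,2])
```

```text
scene lid ((0.5291993618011475, -0.17838570475578308), 0.13840794563293457) ((0.52933269739151, -0.17819556593894958), (0.2708074450492859, 0.2718208134174347), 166.58389282226562)
handle ((0.5344074964523315, -0.17805060744285583), (0.10457409173250198, 0.03618719056248665), 29.041309356689453) 207
cam [ 1.75465647 -0.50812295  1.03948874]
side lid ((0.5250269770622253, -0.17336975038051605), 0.13702930510044098) ((0.5249669551849365, -0.17431317269802094), (0.2626982033252716, 0.26961594820022583), 112.36051940917969)
handle ((0.5219154357910156, -0.16623231768608093), (0.08485528826713562, 0.04922063276171684), 29.4727725982666) 183
cam [-0.02567754  1.12366122  0.88523534]
scene tubL [0.49  0.021 0.06 ]
scene tubR [0.639 0.269 0.06 ]
scene flask [0.831 0.012 0.   ]
scene can [ 0.556 -0.476  0.   ]
scene jar [0.651 0.471 0.   ]
side tubL [0.608 0.294 0.06 ]
side tubR [0.413 0.102 0.06 ]
side flask [0.811 0.031 0.   ]
side can [ 0.543 -0.467  0.   ]
side jar [0.634 0.484 0.   ]
wristcam [0.67646722 0.07699164 0.37219978] [-1.82555780e-04 -2.99979113e-01 -9.53945752e-01]
```

Request:
carry_out(
  plan="0.028 -0.03 -0.01 0 1; 0.028 -0.03 -0.01 0 1; 0.028 -0.03 -0.01 0 1; 0.028 -0.03 -0.01 0 1; 0 0 0 0 1; 0 0 0 0 1",
)

```text
clock: 0.65
position: [0.5554, 0.1128, 0.2717]
eef_rot: [[-0.004, 1.0, 0.001], [1.0, 0.004, 0.001], [0.001, 0.001, -1.0]]
ft_force: [0.1, -0.3, -0.1]
width: 0.998
finger_force: 0.0
```

Run:
```python
from h import *
C=cam("wrist"); im=r.capture("wrist"); cv2.imwrite("pics/w1raw.png",im); np.save("w1.npy",np.array(list(C[:3])+list(C[3].ravel())+list(C[4])))
print(r.observe()["position"])
cv2.imwrite("pics/w1.png",cv2.resize(im[0:300],(800,375)))
```

```text
[0.55638572 0.11099121 0.27115157]
```

View pics/w1.png

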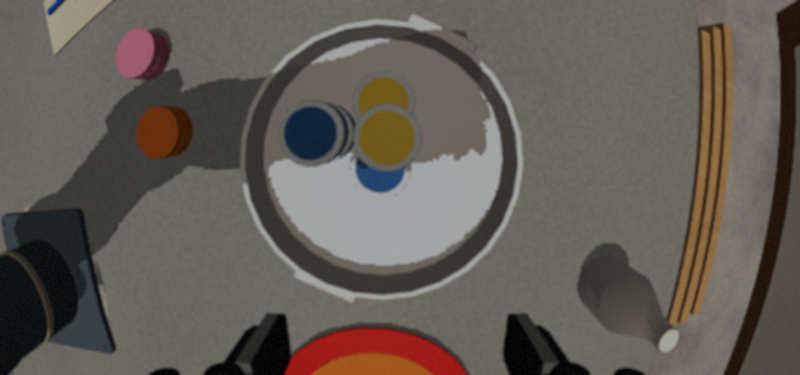

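The tub is at about (382,158) in the crop. A blue tin sits on another at left (310,132). A yellow tin (387,137) bridges a yellow one (384,98) and a blue one (380,172).

```bash
cat >> h.py <<'E'
def fitcirc(p):
    A=np.c_[2*p,np.ones(len(p))]; s=np.linalg.lstsq(A,(p**2).sum(1),rcond=None)[0]
    return s[:2],np.sqrt(s[2]+s[:2]@s[:2])
def tub(im,C):
    # outer rim edge: polar search outward from the centre
    pts=[]
    g=cv2.GaussianBlur(cv2.cvtColor(im,cv2.COLOR_BGR2GRAY),(3,3),0).astype(int)
    return g
def labels(im,C,zs=(0.041,0.077),n="wrist"):
    hsv=cv2.cvtColor(im,cv2.COLOR_BGR2HSV); out=[]
    for nm,lo,hi in(("blue",100,125),("yel",18,33)):
        m=cv2.inRange(hsv,(lo,110,50),(hi,255,255)); k,l,s,c=cv2.connectedComponentsWithStats(m)
        for i in range(1,k):
            if s[i,4]<150: continue
            cs,_=cv2.findContours((l==i).astype(np.uint8),cv2.RETR_EXTERNAL,cv2.CHAIN_APPROX_NONE)
            q=max(cs,key=len)[:,0].astype(float)
            for z in zs:
                p=np.array([onz(n,*x,z,C)[:2] for x in q]); c2,R=cv2.minEnclosingCircle(p.astype(np.float32))
                print(nm,"px",c[i].round(),"area",s[i,4],"z",z,"circ",np.round(c2,4),"R",round(R,4))
E
python3 - <<'E'
from h import *
a=np.load("w1.npy"); C=(a[0],a[1],a[2],a[3:12].reshape(3,3),a[12:]); im=cv2.imread("pics/w1raw.png")
labels(im,C)
g=cv2.cvtColor(im,cv2.COLOR_BGR2GRAY).astype(int)
# rim: brightest sample along world-radial lines at z=.06
f,cx,cy,R,t=C
def proj(P):
    c=R@P+t; th=np.arctan2(np.hypot(c[0],c[1]),c[2]); k=f*th/np.hypot(c[0],c[1]); return cx+k*c[0],cy+k*c[1]
c0=np.array([onz("wrist",306,126,.06,C)[0],onz("wrist",306,126,.06,C)[1]])
for it in range(3):
    P=[]
    for an in np.arange(0,2*np.pi,np.pi/60):
        d=np.array([np.cos(an),np.sin(an)]); rs=np.arange(.115,.150,.0005)
        v=np.array([g[int(round(y)),int(round(x))] if 0<=y<400 else 0 for x,y in (proj(np.r_[c0+d*q,.06]) for q in rs)])
        j=np.nonzero(v>170)[0]; j=j[rs[j]>.124]
        if len(j): P.append(c0+d*rs[j].mean())
    P=np.array(P); c,rad=fitcirc(P); e=abs(np.hypot(*(P-c).T)-rad); c,rad=fitcirc(P[e<.003]); c0=c
    print(c,rad,len(P),(e<.003).sum())
E
```

```text
blue px [248. 106.] area 1296 z 0.041 circ [0.4736 0.1873] R 0.0253
blue px [248. 106.] area 1296 z 0.077 circ [0.4817 0.1875] R 0.0228
blue px [302. 142.] area 531 z 0.041 circ [0.5412 0.151 ] R 0.0225
blue px [302. 142.] area 531 z 0.077 circ [0.5427 0.1547] R 0.0204
yel px [306.  75.] area 755 z 0.041 circ [0.5446 0.2165] R 0.0235
yel px [306.  75.] area 755 z 0.077 circ [0.5458 0.2139] R 0.0212
yel px [309. 110.] area 1486 z 0.041 circ [0.5479 0.1817] R 0.0262
yel px [309. 110.] area 1486 z 0.077 circ [0.5487 0.1824] R 0.0237Traceback (most recent call last):
  File "<stdin>", line 17, in <module>
  File "h.py", line 16, in fitcirc
    A=np.c_[2*p,np.ones(len(p))]; s=np.linalg.lstsq(A,(p**2).sum(1),rcond=None)[0]
                                                      ~~~~~~~~~~^^^
    return umr_sum(a, axis, dtype, out, keepdims, initial, where)
numpy.exceptions.AxisError: axis 1 is out of bounds for array of dimension 1
```

```bash
cat >> h.py <<'E'
def proj(P,C):
    f,cx,cy,R,t=C; c=R@P+t; h=np.hypot(c[0],c[1]); k=f*np.arctan2(h,c[2])/h; return cx+k*c[0],cy+k*c[1]
def tubfit(im,C,c0):
    g=cv2.GaussianBlur(cv2.cvtColor(im,cv2.COLOR_BGR2GRAY),(3,3),0).astype(np.float32)
    for w in (.02,.012,.008):
        P=[]; rs=np.arange(.133-w,.133+w,.0005)
        for an in np.arange(0,2*np.pi,np.pi/60):
            d=np.array([np.cos(an),np.sin(an)]); uv=np.array([proj(np.r_[c0+d*q,.06],C) for q in rs],np.float32)
            if uv[:,1].min()<1 or uv[:,1].max()>290: continue
            v=cv2.remap(g,uv[None,:,0],uv[None,:,1],cv2.INTER_LINEAR)[0]
            if v.max()-v.min()>20: P.append(c0+d*rs[v>v.max()-8].mean())
        P=np.array(P); c,rad=fitcirc(P)
        for _ in range(4):
            e=abs(np.hypot(*(P-c).T)-rad); k=e<=max(.0015,np.median(e)*1.5); c,rad=fitcirc(P[k])
        print("tub",c.round(4),rad.round(4),len(P),k.sum()); c0=c
    return c
E
python3 - <<'E'
from h import *
a=np.load("w1.npy"); C=(a[0],a[1],a[2],a[3:12].reshape(3,3),a[12:]); im=cv2.imread("pics/w1raw.png")
tubfit(im,C,onz("wrist",306,126,.06,C)[:2])
print(C[3],C[4])
E
```

```text
tub [0.5414 0.1582] 0.132 111 89
tub [0.5414 0.1582] 0.132 120 97
tub [0.5414 0.1582] 0.132 120 98
[[ 0.99998575  0.00501695  0.00182592]
 [ 0.00424178 -0.95426922  0.2989185 ]
 [ 0.00324208 -0.2989065  -0.9542769 ]] [-0.55829751  0.05500091  0.44933953]
```

Request:
carry_out(
  plan="0.026 -0.025 0 0 1; 0.026 -0.025 0 0 1; 0.025 -0.025 0 0 1; 0 0 0.01 0.0385 1; 0 0 0.01 0.0385 1; 0 0 0.01 0.0385 1; 0 0 0.01 0.0385 1; 0 0 0.01 0.0385 1",
)

```text
clock: 1.37
position: [0.4826, 0.1861, 0.2197]
eef_rot: [[0.575, 0.818, -0.0], [0.818, -0.575, -0.001], [-0.001, 0.0, -1.0]]
ft_force: [-0.0, -0.1, 0.3]
width: 1.004
finger_force: 0.0
```

Request:
carry_out(
  plan="0 0 0.01 0.0385 1; 0 0 0.01 0.0385 1; 0 0 0.01 0.0385 1; 0 0 0.01 0.0385 1; 0 0 0.01 0.0385 1; 0 0 0.01 0.0385 1; 0 0 0.01 0.0385 1; 0 0 0.01 0.0385 1",
)

```text
clock: 2.03
position: [0.4827, 0.186, 0.1397]
eef_rot: [[1.0, -0.01, 0.0], [-0.01, -1.0, -0.002], [0.0, 0.002, -1.0]]
ft_force: [0.0, 0.6, -0.5]
width: 1.002
finger_force: 0.0
```

Request:
carry_out(
  plan="0 0 0 0 1; 0 0 0 0 1",
)

```text
clock: 2.2
position: [0.482, 0.1864, 0.1401]
eef_rot: [[1.0, 0.001, -0.001], [0.001, -1.0, -0.002], [-0.001, 0.002, -1.0]]
ft_force: [0.3, 0.4, -0.9]
width: 1.001
finger_force: 0.0
```

Run:
```python
from h import *
o=r.observe(); C=cam("wrist"); im=r.capture("wrist"); cv2.imwrite("pics/w2.png",im)
print(o["position"],o["eef_rot"].round(3))
labels(im,C)
```

```text
[0.48203178 0.18644202 0.1400735 ] [[ 1.     0.001 -0.001]
 [ 0.001 -1.    -0.002]
 [-0.001  0.002 -1.   ]]
blue px [375. 130.] area 1107 z 0.041 circ [0.5415 0.1521] R 0.0231
blue px [375. 130.] area 1107 z 0.077 circ [0.5443 0.1573] R 0.0196
blue px [316. 215.] area 3102 z 0.041 circ [0.4679 0.1878] R 0.0273
blue px [316. 215.] area 3102 z 0.077 circ [0.4817 0.1877] R 0.0233
yel px [50. 52.] area 3640 z 0.041 circ [0.6422 0.4835] R 0.0728
yel px [50. 52.] area 3640 z 0.077 circ [0.6299 0.4392] R 0.0619
yel px [323. 120.] area 3939 z 0.041 circ [0.5467 0.1817] R 0.0277
yel px [323. 120.] area 3939 z 0.077 circ [0.5487 0.1825] R 0.0235
yel px [268. 124.] area 1584 z 0.041 circ [0.5445 0.2165] R 0.0238
yel px [268. 124.] area 1584 z 0.077 circ [0.5469 0.2121] R 0.0202
```

View pics/w2.png

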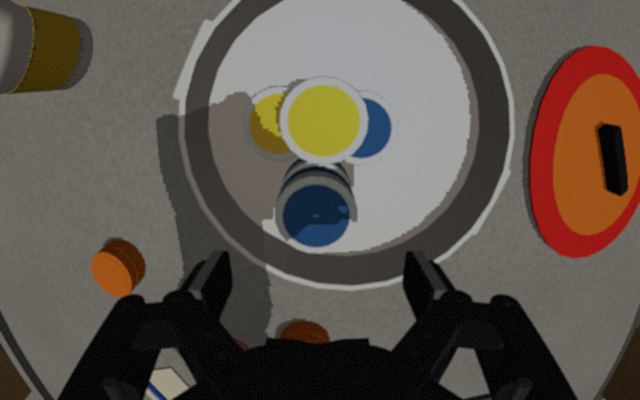

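The wrist view agrees with the first measurement: the top blue tin is at (316,215), the top yellow at (323,120), with yellow and blue base tins on either side of it. I'll descend on the top blue tin.

Request:
carry_out(
  plan="0 -0.001 0.031 0 1; 0 0 0.031 0 1; 0 0 0.031 0 1; 0 0 0 0 1; 0 0 0 0 -1; 0 0 0 0 -1; 0 0 0 0 -1; 0 0 0 0 -1",
  newtons=30,
)

```text
clock: 2.92
position: [0.4829, 0.1888, 0.0498]
eef_rot: [[1.0, -0.001, 0.003], [-0.001, -1.0, 0.001], [0.003, -0.001, -1.0]]
ft_force: [-0.5, -1.6, 6.5]
width: 0.691
finger_force: 32.8
```

Request:
carry_out(
  plan="0 0 0 0 -1; 0 0 0 0 -1; 0 0 0 0 -1; 0 0 0 0 -1",
)

```text
clock: 3.25
position: [0.4829, 0.1888, 0.0498]
eef_rot: [[1.0, -0.001, 0.003], [-0.001, -1.0, 0.001], [0.003, -0.001, -1.0]]
ft_force: [-0.4, -2.2, 8.8]
width: 0.694
finger_force: 33.0
```

Request:
carry_out(
  plan="0 0 -0.03 0 -1; 0 0 -0.03 0 -1; 0.037 0.008 0 0 -1; 0.037 0.008 0 0 -1; 0.037 0.008 0 0 -1; 0.038 0.007 0 0 -1; 0 0 0 0 -1; 0 0 0 0 -1",
)

```text
clock: 3.92
position: [0.6326, 0.1561, 0.1086]
eef_rot: [[1.0, -0.003, 0.002], [-0.003, -1.0, -0.0], [0.002, 0.0, -1.0]]
ft_force: [-1.1, 0.3, -1.2]
width: 0.694
finger_force: 33.5
```

Request:
carry_out(
  plan="0 0 0.031 0 -1; 0 0 0.031 0 -1; 0 0 0.02 0 -1; 0 0 0.011 0 -1; 0 0 0 0 -1; 0 0 0 0 -1; 0 0 0 0 0.7; 0 0 0 0 0.7",
)

```text
clock: 4.58
position: [0.6311, 0.1576, 0.0161]
eef_rot: [[1.0, -0.001, 0.002], [-0.001, -1.0, 0.001], [0.002, -0.001, -1.0]]
ft_force: [0.3, -0.7, 0.4]
width: 0.848
finger_force: 0.0
```

Request:
carry_out(
  plan="0 0 0 0 0.7; 0 0 -0.03 0 1; 0 0 -0.03 0 1; 0 0 -0.03 0 1; -0.03 -0.008 -0.02 0 1; -0.03 -0.008 0 0 1; -0.022 -0.008 0 0 1; 0 0 0 0 1",
)

```text
clock: 5.25
position: [0.5442, 0.1838, 0.1256]
eef_rot: [[1.0, 0.002, -0.003], [0.002, -1.0, 0.002], [-0.003, -0.002, -1.0]]
ft_force: [-0.1, -0.2, -0.2]
width: 0.997
finger_force: 0.0
```

Run:
```python
from h import *
o=r.observe(); C=cam("wrist"); im=r.capture("wrist"); cv2.imwrite("pics/w3.png",im)
print(o["position"],o["width"],o["ft_force"])
labels(im,C)
```

```text
[0.54420464 0.1837637  0.12562235] 0.9974157593008354 [-0.13346189 -0.23122325 -0.21385314]
blue px [353.  95.] area 3133 z 0.041 circ [0.6286 0.1579] R 0.0233
blue px [353.  95.] area 3133 z 0.077 circ [0.6277 0.162 ] R 0.0196
blue px [372. 206.] area 1049 z 0.041 circ [0.542  0.1509] R 0.0228
blue px [372. 206.] area 1049 z 0.077 circ [0.5548 0.1562] R 0.0192
blue px [313. 272.] area 1706 z 0.041 circ [0.4859 0.1874] R 0.0229
blue px [313. 272.] area 1706 z 0.077 circ [0.5077 0.1869] R 0.0193
yel px [ 40. 109.] area 3967 z 0.041 circ [0.6419 0.4834] R 0.0736
yel px [ 40. 109.] area 3967 z 0.077 circ [0.6389 0.4357] R 0.0619
yel px [276. 194.] area 2047 z 0.041 circ [0.5497 0.1971] R 0.0437
yel px [276. 194.] area 2047 z 0.077 circ [0.5614 0.195 ] R 0.0368
yel px [320. 216.] area 3742 z 0.041 circ [0.535  0.1822] R 0.0283
yel px [320. 216.] area 3742 z 0.077 circ [0.549  0.1825] R 0.0238
```

Request:
carry_out(
  plan="0.004 0.001 0.03 0 1; 0 0 0.03 0 1; 0 0 0.014 0 1; 0 0 0 0 1; 0 0 0 0 -1; 0 0 0 0 -1; 0 0 0 0 -1; 0 0 0 0 -1",
)

```text
clock: 5.97
position: [0.5539, 0.1804, 0.0523]
eef_rot: [[1.0, -0.002, 0.003], [-0.002, -1.0, 0.001], [0.003, -0.001, -1.0]]
ft_force: [0.9, -0.3, 5.1]
width: 0.689
finger_force: 32.8
```

Request:
carry_out(
  plan="0 0 0 0 -1; 0 0 0 0 -1; 0 0 -0.03 0 -1; 0 0 -0.02 0 -1; 0 0 0 0 -1",
)

```text
clock: 6.38
position: [0.5549, 0.1808, 0.1049]
eef_rot: [[1.0, -0.002, 0.006], [-0.002, -1.0, 0.002], [0.006, -0.002, -1.0]]
ft_force: [1.1, 0.9, -1.0]
width: 0.686
finger_force: 33.4
```

Request:
carry_out(
  plan="-0.005 0.036 0 0 -1; -0.005 0.036 0 0 -1; -0.004 0.036 0 0 -1; 0 0 0 -0.0385 -1; 0 0 0 -0.0385 -1; 0 0 0 -0.0385 -1; 0 0 0 -0.0385 -1; 0 0 0 -0.0385 -1",
)

```text
clock: 7.05
position: [0.5384, 0.0724, 0.1008]
eef_rot: [[0.82, 0.572, 0.0], [0.572, -0.82, 0.0], [0.0, 0.0, -1.0]]
ft_force: [-0.8, -1.0, -2.3]
width: 0.693
finger_force: 33.5
```

Request:
carry_out(
  plan="0 0 0 -0.0385 -1; 0 0 0 -0.0385 -1; 0 0 0 -0.0385 -1; 0 0 0 -0.0385 -1; 0 0 0 -0.0385 -1; 0 0 0 -0.0385 -1; 0 0 0 -0.0385 -1; 0 0 0 -0.0385 -1",
)

```text
clock: 7.72
position: [0.5384, 0.0724, 0.1008]
eef_rot: [[-0.006, 1.0, 0.0], [1.0, 0.006, 0.0], [0.0, 0.0, -1.0]]
ft_force: [-0.1, 0.3, -1.9]
width: 0.688
finger_force: 33.5
```

Request:
carry_out(
  plan="0 0 0.01 0 -1; 0 0 0 0 -1; 0 0 0 0 -1",
)

```text
clock: 7.97
position: [0.5378, 0.0722, 0.0899]
eef_rot: [[0.004, 1.0, -0.002], [1.0, -0.004, -0.0], [-0.0, -0.002, -1.0]]
ft_force: [0.0, 0.8, -1.4]
width: 0.689
finger_force: 33.5
```

Request:
carry_out(
  plan="0 0.003 0.03 0 -1; 0 0 0.024 0 -1; 0 0 0.011 0 -1; 0 0 0.008 0 -1; 0 0 0 0 -1; 0 0 0 0 -1; 0 0 0 0 0.7; 0 0 0 0 0.7",
)

```text
clock: 8.63
position: [0.5421, 0.0725, 0.0187]
eef_rot: [[0.0, 1.0, 0.002], [1.0, -0.0, 0.0], [0.0, 0.002, -1.0]]
ft_force: [-0.2, 0.4, 0.1]
width: 0.849
finger_force: 0.0
```

Request:
carry_out(
  plan="0 0 0 0 0.7; 0 0 -0.03 0 1; 0 0 -0.03 0 1; 0 0 -0.03 0 1; 0.033 -0.019 -0.01 0 1; 0.033 -0.019 0 0 1; 0.033 -0.018 0 0 1; 0.018 0 0 0 1",
)

```text
clock: 9.3
position: [0.482, 0.1933, 0.1188]
eef_rot: [[-0.004, 1.0, -0.001], [1.0, 0.004, 0.002], [0.002, -0.001, -1.0]]
ft_force: [0.0, -0.5, -0.0]
width: 0.997
finger_force: 0.0
```

Request:
carry_out(
  plan="0 0 0 0.0385 1; 0 0 0 0.0385 1; 0 0 0 0.0385 1; 0 0 0 0.0385 1; 0 0 0 0.0385 1; 0 0 0 0.0385 1; 0 0 0 0.0385 1; 0 0 0 0.0385 1",
)

```text
clock: 9.97
position: [0.4856, 0.1895, 0.1183]
eef_rot: [[0.827, 0.562, 0.001], [0.562, -0.827, 0.001], [0.001, -0.0, -1.0]]
ft_force: [-0.6, 0.3, -0.3]
width: 0.997
finger_force: 0.0
```

Request:
carry_out(
  plan="0 0 0 0.0385 1; 0 0 0 0.0385 1; 0 0 0 0.0385 1; 0 0 0 0.0385 1; 0 0 0 0.0385 1; 0 0 0 0 1; 0 0 0 0 1",
)

```text
clock: 10.55
position: [0.4854, 0.1896, 0.1181]
eef_rot: [[1.0, 0.002, 0.0], [0.002, -1.0, 0.0], [0.0, -0.0, -1.0]]
ft_force: [0.9, 0.5, -0.6]
width: 1.0
finger_force: 0.0
```

Run:
```python
from h import *
o=r.observe(); C=cam("wrist"); im=r.capture("wrist"); cv2.imwrite("pics/w4.png",im)
print(o["position"],o["width"],o["ft_force"])
labels(im,C,(.041,))
```

```text
[0.48543368 0.18961334 0.11805155] 1.0001302131315675 [ 0.85796779  0.5180969  -0.59281824]
blue px [363.  21.] area 2561 z 0.041 circ [0.6284 0.1583] R 0.0233
blue px [370. 135.] area 3178 z 0.041 circ [0.5415 0.1523] R 0.0232
blue px [320. 209.] area 2773 z 0.041 circ [0.4856 0.1876] R 0.0231
yel px [36. 52.] area 4268 z 0.041 circ [0.6688 0.4824] R 0.0852
yel px [280. 130.] area 3385 z 0.041 circ [0.5444 0.2165] R 0.0237
yel px [439. 127.] area 441 z 0.041 circ [0.5473 0.086 ] R 0.0251
yel px [476. 138.] area 2373 z 0.041 circ [0.5437 0.0659] R 0.0235
```

Request:
carry_out(
  plan="0 0.002 0.034 0 1; 0 0 0.034 0 1; 0 0 0.026 0 1; 0 0 0.008 0 1; 0 0 0 0 -1; 0 0 0 0 -1; 0 0 0 0 -1; 0 0 0 0 -1",
)

```text
clock: 11.27
position: [0.4863, 0.1877, 0.0173]
eef_rot: [[1.0, -0.001, 0.002], [-0.001, -1.0, 0.001], [0.002, -0.001, -1.0]]
ft_force: [-0.4, 0.6, -1.2]
width: 0.688
finger_force: 32.5
```

Request:
carry_out(
  plan="0 0 0 0 -1; 0 0 -0.01 0 -1; -0.017 0.015 -0.005 0 -1; -0.017 0.015 0 0 -1; 0 0 0 0 -1; 0 0 0 0 -1",
)

```text
clock: 11.77
position: [0.451, 0.157, 0.0319]
eef_rot: [[1.0, -0.002, 0.0], [-0.002, -1.0, 0.0], [0.0, -0.0, -1.0]]
ft_force: [-0.0, 0.2, -0.9]
width: 0.692
finger_force: 32.9
```

Request:
carry_out(
  plan="0 0 0.0075 0 -1; 0 0 0.007 0 -1; 0 0 0 0 -1; 0 0 0 0 0.7; 0 0 0 0 0.7; 0 0 0 0 0.7; 0 0 -0.03 0 1; 0 0 -0.03 0 1",
)

```text
clock: 12.43
position: [0.4502, 0.1569, 0.0756]
eef_rot: [[1.0, -0.002, -0.004], [-0.002, -1.0, -0.002], [-0.004, 0.002, -1.0]]
ft_force: [-0.2, -0.3, 0.3]
width: 1.002
finger_force: 0.0
```

Request:
carry_out(
  plan="0 0 -0.03 0 1; 0.031 -0.02 -0.01 0 1; 0.031 -0.02 0 0 1; 0.031 -0.02 0 0 1; 0 0 0 -0.0385 1; 0 0 0 -0.0385 1; 0 0 0 -0.0385 1; 0 0 0 -0.0385 1",
)

```text
clock: 13.1
position: [0.5444, 0.2174, 0.1158]
eef_rot: [[0.883, 0.469, -0.001], [0.469, -0.883, -0.0], [-0.001, 0.0, -1.0]]
ft_force: [0.7, 0.3, -0.1]
width: 1.001
finger_force: 0.0
```

Request:
carry_out(
  plan="0 0 0 -0.0385 1; 0 0 0 -0.0385 1; 0 0 0 -0.0385 1; 0 0 0 -0.0385 1; 0 0 0 -0.0385 1; 0 0 0 -0.0385 1; 0 0 0 -0.0385 1; 0 0 0 -0.0385 1",
)

```text
clock: 13.77
position: [0.5443, 0.2172, 0.116]
eef_rot: [[0.115, 0.993, -0.0], [0.993, -0.115, -0.0], [-0.0, -0.0, -1.0]]
ft_force: [0.5, -0.4, 0.3]
width: 1.001
finger_force: 0.0
```

Request:
carry_out(
  plan="0 0 0 -0.0385 1; 0 0 0 0 1; 0 0 0 0 1",
)

```text
clock: 14.02
position: [0.5444, 0.2171, 0.116]
eef_rot: [[0.004, 1.0, -0.001], [1.0, -0.004, 0.0], [0.0, -0.001, -1.0]]
ft_force: [0.9, -0.2, -1.0]
width: 1.003
finger_force: 0.0
```

Run:
```python
from h import *
o=r.observe(); C=cam("wrist"); im=r.capture("wrist"); cv2.imwrite("pics/w5.png",im)
print(o["position"],o["width"],o["ft_force"])
labels(im,C,(.041,))
```

```text
[0.54438068 0.21708482 0.11603235] 1.0029918205063915 [ 0.87534486 -0.16538348 -1.0325606 ]
blue px [194. 260.] area 432 z 0.041 circ [0.4447 0.1665] R 0.0202
blue px [398. 275.] area 455 z 0.041 circ [0.6196 0.1574] R 0.0204
blue px [312. 281.] area 1995 z 0.041 circ [0.5415 0.1527] R 0.0229
yel px [316. 168.] area 240 z 0.041 circ [0.5452 0.2394] R 0.0222
yel px [315. 208.] area 2945 z 0.041 circ [0.5446 0.2169] R 0.0236
yel px [315. 320.] area 586 z 0.041 circ [0.5438 0.097 ] R 0.0255
```

Request:
carry_out(
  plan="0 0 0.034 0 1; 0 0 0.034 0 1; 0 0 0.024 0 1; 0 0 0.007 0 1; 0 0 0 0 -1; 0 0 0 0 -1; 0 0 0 0 -1; 0 0 0 0 -1",
)

```text
clock: 14.73
position: [0.5455, 0.2178, 0.019]
eef_rot: [[0.001, 1.0, 0.003], [1.0, -0.001, 0.001], [0.001, 0.003, -1.0]]
ft_force: [-1.0, 0.1, -1.0]
width: 0.692
finger_force: 32.3
```

Request:
carry_out(
  plan="0 0 0 0 -1; 0 0 -0.01 0 -1; 0.015 -0.001 -0.005 0 -1; 0.015 -0.001 0 0 -1; 0 0 0 0 -1; 0 0 0 0 -1",
)

```text
clock: 15.23
position: [0.5421, 0.2499, 0.0326]
eef_rot: [[-0.003, 1.0, 0.0], [1.0, 0.003, 0.001], [0.001, 0.0, -1.0]]
ft_force: [-0.0, -0.7, -0.7]
width: 0.693
finger_force: 32.6
```

Request:
carry_out(
  plan="-0.002 0 0.0075 0 -1; 0 0 0.0065 0 -1; 0 0 0 0 -1; 0 0 0 0 0.7; 0 0 0 0 0.7; 0 0 0 0 0.7; 0 0 -0.03 0 1; 0 0 -0.03 0 1",
)

```text
clock: 15.9
position: [0.5412, 0.2445, 0.0772]
eef_rot: [[0.0, 1.0, -0.004], [1.0, -0.0, -0.002], [-0.002, -0.004, -1.0]]
ft_force: [1.1, 0.1, 0.6]
width: 1.001
finger_force: 0.0
```

Request:
carry_out(
  plan="0 0 -0.035 0 1; 0 0 -0.04 0 1; -0.034 0 -0.02 0 1; -0.034 0 -0.02 0 1; -0.034 0 -0.02 0 1; -0.034 0 -0.02 0 1; 0 0 0 0 1; 0 0 0 0 1",
)

```text
clock: 16.57
position: [0.5432, 0.1067, 0.2344]
eef_rot: [[0.005, 1.0, 0.002], [1.0, -0.005, -0.0], [-0.0, 0.002, -1.0]]
ft_force: [-0.5, 1.1, 0.1]
width: 0.994
finger_force: 0.0
```

Run:
```python
from h import *
o=r.observe(); C=cam("wrist"); im=r.capture("wrist"); cv2.imwrite("pics/w6.png",im)
print(o["position"],o["width"],o["ft_force"])
labels(im,C,(.041,)); tubfit(im,C,np.array([.5414,.1582]))
```

```text
[0.54321691 0.10673113 0.23443941] 0.9940730329452427 [-0.46939576  1.07498004  0.08707671]
blue px [232. 128.] area 1246 z 0.041 circ [0.4518 0.1587] R 0.0228
blue px [392. 127.] area 1263 z 0.041 circ [0.6284 0.158 ] R 0.0229
blue px [313. 132.] area 1367 z 0.041 circ [0.5415 0.1521] R 0.0229
yel px [315.  49.] area 1458 z 0.041 circ [0.5442 0.243 ] R 0.0237
yel px [315. 207.] area 1206 z 0.041 circ [0.5437 0.0657] R 0.0233
tub [0.5412 0.1581] 0.1319 103 91
tub [0.5413 0.1581] 0.1319 106 93
tub [0.5413 0.1582] 0.1319 109 92
```

View pics/w6.png

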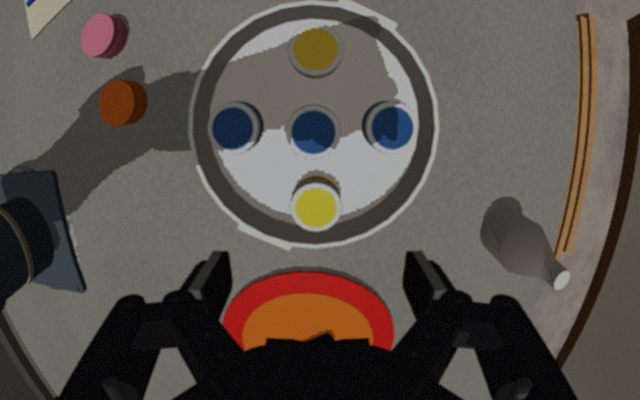

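Five tins are flat and spread: blue at (232,128), (313,132) and (392,127), yellow at (315,49) and (315,207). The centres are at least 86 mm apart. Next is the lid.

Request:
carry_out(
  plan="-0.04 -0.002 0 0 1; -0.04 -0.002 0 0 1; -0.04 -0.002 0 0 1; -0.04 -0.002 0 0 1; -0.04 -0.002 0 0 1; -0.04 -0.002 0 0 1; -0.04 -0.002 0 0 1; -0.003 -0.002 0 0 1",
)

```text
clock: 17.28
position: [0.5253, -0.181, 0.232]
eef_rot: [[0.007, 1.0, -0.002], [1.0, -0.007, -0.003], [-0.003, -0.002, -1.0]]
ft_force: [-1.2, -0.3, 0.2]
width: 1.001
finger_force: 0.0
```

Request:
carry_out(
  plan="0 0 0 0.038 1; 0 0 0 0.038 1; 0 0 0 0.038 1; 0 0 0 0.038 1; 0 0 0 0.038 1; 0 0 0 0.038 1; 0 0 0 0.038 1; 0 0 0 0.038 1",
)

```text
clock: 17.95
position: [0.5268, -0.1717, 0.2321]
eef_rot: [[0.818, 0.575, -0.002], [0.575, -0.818, 0.001], [-0.001, -0.002, -1.0]]
ft_force: [0.7, -0.2, 0.7]
width: 1.003
finger_force: 0.0
```

Request:
carry_out(
  plan="0 0 0 0.035 1; 0 0 0 0 1; 0 0 0 0 1",
)

```text
clock: 18.2
position: [0.5268, -0.1721, 0.2324]
eef_rot: [[0.872, 0.489, -0.001], [0.489, -0.872, 0.0], [-0.001, -0.001, -1.0]]
ft_force: [0.5, 0.2, 0.1]
width: 0.999
finger_force: 0.0
```

```bash
cat >> h.py <<'E'
def lid(im,C,n="wrist",z=.013):
    hsv=cv2.cvtColor(im,cv2.COLOR_BGR2HSV)
    red=(((hsv[...,0]<5)|(hsv[...,0]>172))&(hsv[...,1]>170)&(hsv[...,2]>70)).astype(np.uint8)
    ora=cv2.inRange(hsv,(6,170,90),(17,255,255))
    k,l,s,c=cv2.connectedComponentsWithStats(ora); i=1+np.argmax(s[1:,4]); ora=(l==i).astype(np.uint8)
    cs,_=cv2.findContours(ora,cv2.RETR_EXTERNAL,cv2.CHAIN_APPROX_NONE); q=cv2.convexHull(max(cs,key=len))
    p=np.array([onz(n,*x,z,C)[:2] for x in max(cs,key=len)[:,0].astype(float)])
    c,rad=fitcirc(p)
    for _ in range(6):
        e=abs(np.hypot(*(p-c).T)-rad); k=e<=max(.0015,np.median(e)*1.5); c,rad=fitcirc(p[k])
    print("orange",c.round(4),rad.round(4),k.sum(),len(p))
    m=np.zeros(ora.shape,np.uint8); cv2.fillPoly(m,[q],1)
    d=((m>0)&(hsv[...,2]<60)).astype(np.uint8); k,l,s,cc=cv2.connectedComponentsWithStats(d)
    for i in range(1,k):
        if s[i,4]<150: continue
        v,u=np.nonzero(l==i)
        print("handle",cc[i].round(),s[i,4],[np.round(t,4) for t in cv2.minAreaRect(np.array([onz(n,a,b,z+.03,C)[:2] for a,b in zip(u,v)],np.float32))])
    return c
E
python3 - <<'E'
from h import *
o=r.observe(); C=cam("wrist"); im=r.capture("wrist"); cv2.imwrite("pics/w7.png",im)
print(o["position"],o["eef_rot"].round(3))
lid(im,C)
E
```

```text
[ 0.52675272 -0.17208614  0.23238143] [[ 0.872  0.489 -0.001]
 [ 0.489 -0.872  0.   ]
 [-0.001 -0.001 -1.   ]]
orange [ 0.5285 -0.1768] 0.1047 482 482
handle [321. 172.] 1405 [array([ 0.5305, -0.1747]), array([0.0882, 0.0204]), np.float64(29.1404)]
```

View pics/w7.png

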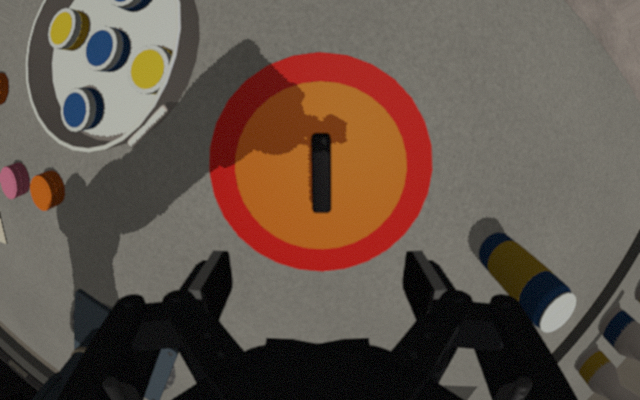

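The lid is seen whole at (321,162) and its handle at (321,172), lined up with the tool. Descending to grasp it.

Request:
carry_out(
  plan="0 0.0045 0.035 0 1; 0 0 0.035 0 1; 0 0 0.035 0 1; 0 0 0.035 0 1; 0 0 0.033 0 1; 0 0 0.025 0 1; 0 0 0.01 0 1; 0 0 0.005 0 1",
)

```text
clock: 18.92
position: [0.5278, -0.177, 0.0186]
eef_rot: [[0.874, 0.487, -0.003], [0.487, -0.874, 0.001], [-0.002, -0.002, -1.0]]
ft_force: [-0.6, -0.7, 0.8]
width: 1.0
finger_force: 0.0
```

Request:
carry_out(
  plan="0 0 0 0 1; 0 0 0 0 -1; 0 0 0 0 -1; 0 0 0 0 -1; 0 0 0 0 -1; 0 0 0 0 -1; 0 0 0 0 -1; 0 0 0 0 -1",
  newtons=70,
)

```text
clock: 19.58
position: [0.5289, -0.1774, 0.0212]
eef_rot: [[0.875, 0.485, 0.001], [0.485, -0.875, 0.0], [0.001, 0.0, -1.0]]
ft_force: [-2.1, 1.6, 10.2]
width: 0.242
finger_force: 69.9
```

Request:
carry_out(
  plan="0 0 0 0 -1; 0 0 0 0 -1; 0 0 0 0 -1; 0 0 0 0 -1",
)

```text
clock: 19.92
position: [0.5289, -0.1774, 0.0212]
eef_rot: [[0.875, 0.485, 0.001], [0.485, -0.875, 0.0], [0.001, 0.0, -1.0]]
ft_force: [-1.9, 1.4, 10.2]
width: 0.238
finger_force: 69.9
```

Request:
carry_out(
  plan="0 0 -0.01 0 -1; 0 0 -0.02 0 -1; 0 0 -0.03 0 -1; 0 0 -0.03 0 -1; 0 0 -0.02 0 -1; 0 0 0 0 -1; 0 0 0 0 -1; 0 0 0 0 -1",
)

```text
clock: 20.58
position: [0.5279, -0.1773, 0.1296]
eef_rot: [[0.875, 0.485, -0.001], [0.485, -0.875, 0.0], [-0.001, -0.001, -1.0]]
ft_force: [0.4, 0.2, -3.5]
width: 0.238
finger_force: 69.1
```

Run:
```python
from h import *
o=r.observe(); C=cam("wrist"); im=r.capture("wrist"); cv2.imwrite("pics/w8.png",im)
p=o["position"]; R=o["eef_rot"]; print(p,R.round(3),o["ft_force"],o["torque"])
z=p[2]-.0212+.013; c=lid(im,C,z=z); print("lid rel tool",(R.T@(np.r_[c,p[2]]-p)).round(4))
d=np.array([.5413,.1582])-p[:2]; print("to tub (tool axes)",(R.T@np.r_[d,0]).round(4))
```

```text
[ 0.52792121 -0.17727808  0.12955249] [[ 0.875  0.485 -0.001]
 [ 0.485 -0.875  0.   ]
 [-0.001 -0.001 -1.   ]] [ 0.36260073  0.24123536 -3.54443376] [-0.03057104 -0.05244616 -0.01880374]
orange [ 0.5283 -0.1777] 0.1043 675 1129
handle [317. 265.] 12390 [array([ 0.5419, -0.1702]), array([0.0702, 0.1474]), np.float64(29.0485)]
lid rel tool [ 0.0002  0.0006 -0.    ]
to tub (tool axes) [ 1.743e-01 -2.869e-01  1.000e-04]
```

View pics/w8.png

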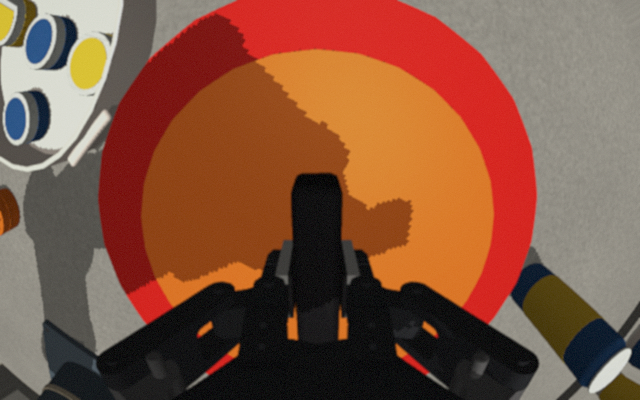

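The lid is held by its bar and looks level, and its centre is within 1 mm of the tool axis. Carrying it over the tub.

Request:
carry_out(
  plan="0.009 -0.015 0 0 -1; 0.018 -0.03 0 0 -1; 0.018 -0.03 0 0 -1; 0.018 -0.03 0 0 -1; 0.018 -0.03 0 0 -1; 0.018 -0.03 0 0 -1; 0.018 -0.03 0 0 -1; 0.018 -0.03 0 0 -1",
)

```text
clock: 21.3
position: [0.5366, 0.0861, 0.1288]
eef_rot: [[0.875, 0.484, -0.003], [0.484, -0.875, -0.001], [-0.003, -0.001, -1.0]]
ft_force: [0.8, -0.1, -2.9]
width: 0.236
finger_force: 69.0
```

Request:
carry_out(
  plan="0.018 -0.03 0 0 -1; 0.014 -0.022 0 0 -1; 0.007 -0.01 0 0 -1; 0 0 0 0 -1; 0 0 0 0 -1; 0 0 0 0 -1",
)

```text
clock: 21.8
position: [0.5414, 0.1559, 0.1294]
eef_rot: [[0.875, 0.483, -0.002], [0.483, -0.875, -0.002], [-0.002, 0.001, -1.0]]
ft_force: [0.1, -0.5, -3.9]
width: 0.241
finger_force: 69.1
```

Run:
```python
from h import *
o=r.observe(); C=cam("wrist"); im=r.capture("wrist")
p=o["position"]; R=o["eef_rot"]; print(p)
z=p[2]-.0212+.013; c=lid(im,C,z=z); print("lid rel tool",(R.T@(np.r_[c,p[2]]-p)).round(4))
d=np.array([.5413,.1582])-c; print("to tub (tool axes)",(R.T@np.r_[d,0]).round(4))
```

```text
[0.54137591 0.15593688 0.12940398]
orange [0.5418 0.1553] 0.1043 674 1131
handle [317. 264.] 12277 [array([0.5555, 0.1627]), array([0.0695, 0.1473]), np.float64(28.6024)]
lid rel tool [0.0001 0.0008 0.    ]
to tub (tool axes) [ 0.0009 -0.0028 -0.    ]
```

Request:
carry_out(
  plan="0.001 -0.0027 0.015 0 -1; 0 0 0.015 0 -1; 0 0 0.01 0 -1; 0 0 0.005 0 -1; 0 0 0.004 0 -1; 0 0 0.003 0 -1; 0 0 0 0 -1; 0 0 0 0 -1",
)

```text
clock: 22.52
position: [0.5416, 0.1605, 0.0786]
eef_rot: [[0.875, 0.484, 0.0], [0.484, -0.875, 0.0], [0.0, 0.0, -1.0]]
ft_force: [-1.0, -0.1, -3.6]
width: 0.242
finger_force: 69.1
```

Request:
carry_out(
  plan="0 0 0.002 0 -1; 0 0 0.002 0 -1; 0 0 0 0 -1; 0 0 0 0 -1",
)

```text
clock: 22.85
position: [0.5414, 0.1606, 0.0743]
eef_rot: [[0.875, 0.485, -0.0], [0.485, -0.875, -0.0], [-0.0, -0.0, -1.0]]
ft_force: [-1.4, 0.5, -3.0]
width: 0.242
finger_force: 69.1
```

Request:
carry_out(
  plan="0 0 0.0015 0 -1; 0 0 0.001 0 -1; 0 0 0 0 -1; 0 0 0 0 -1",
)

```text
clock: 23.18
position: [0.5416, 0.1607, 0.0732]
eef_rot: [[0.875, 0.484, 0.001], [0.484, -0.875, 0.001], [0.001, -0.0, -1.0]]
ft_force: [-4.7, -1.6, 14.6]
width: 0.242
finger_force: 71.5
```

Request:
carry_out(
  plan="0 0 0 0 0.2; 0 0 0 0 0.2; 0 0 0 0 0.2; 0 0 0 0 0.2; 0 0 -0.02 0 0.2; 0 0 -0.03 0 0.5; 0 0 -0.035 0 1; 0 0 -0.035 0 1",
)

```text
clock: 23.85
position: [0.5409, 0.1604, 0.1927]
eef_rot: [[0.875, 0.484, -0.001], [0.484, -0.875, -0.001], [-0.002, -0.0, -1.0]]
ft_force: [0.3, 0.6, -0.7]
width: 0.989
finger_force: 0.0
```

Request:
carry_out(
  plan="0 0 -0.035 0 1; 0 0 -0.035 0 1; 0 0 0 0 1; 0 0 0 0 1",
)

```text
clock: 24.18
position: [0.5424, 0.1609, 0.2637]
eef_rot: [[0.875, 0.484, 0.004], [0.484, -0.875, 0.002], [0.004, 0.0, -1.0]]
ft_force: [0.1, 0.3, -0.9]
width: 1.001
finger_force: 0.0
```

Run:
```python
from h import *
o=r.observe(); C=cam("wrist"); im=r.capture("wrist"); print(o["position"],o["ft_force"])
lid(im,C,z=.065); s=r.capture("side"); e=r.capture("scene")
cv2.imwrite("pics/fin.png",np.vstack([cv2.resize(s[170:300,200:400],(400,260)),cv2.resize(e[150:280,280:480],(400,260))]))
```

```text
[0.54239591 0.16087447 0.26372945] [ 0.07714742  0.27327729 -0.85147295]
orange [0.5421 0.1599] 0.1047 509 509
handle [316. 176.] 1569 [array([0.5438, 0.1616]), array([0.0887, 0.02  ]), np.float64(29.4453)]
```

View pics/fin.png

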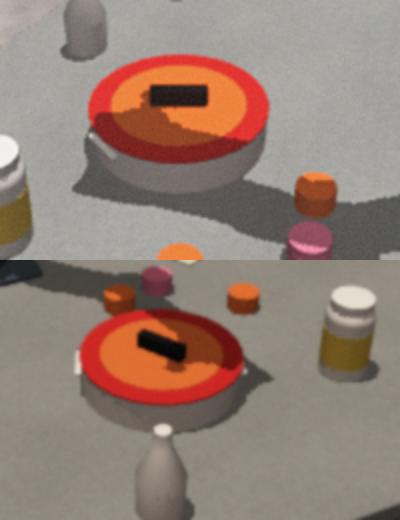

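The lid sits level on the rim in both views: red ring at (180,108) in the side crop and (160,355) in the scene crop. It is centred within about 2 mm, and the seating force rose at the expected height. The bystanders in these crops, the flask and the jar, are standing. Handing in.

```bash
python3 -c "
from cell import r
print(r.finish_job())"
```

```text
the job is handed in; nothing more can be done
None
```

The job is handed in at about 24 s: all five tins lie flat on the tub floor with centres at least 86 mm apart, and the lid is seated level within about 2 mm of centre by my camera measurements; no verdict came back.

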